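# Release the drawer stay by the lid hinge and shut the sample drawer

### The job

The sample chest's drawer is propped open by a locked steel stay, the bar beside the lid's hinge. Lift that stay up until it stands steeply (near upright) and leave it up, then push the drawer fully shut without slamming it. Leave the similar bar on the other side, which latches the lid, as it is.

Things in the scene. Friction and masses are not known exactly. Their poses are not given: they have to be found in the camera images.
- chest: Low grey box, 220 x 220 mm, 90 mm high; origin under its centre, x into it from its near face, y left, z up. White lid on top, hinged along its left (+y) edge; the drawer slides out of the near face. Stay pivot: on the roof beside the hinge's front end, 15 mm behind the near face, 80 mm left of the middle, 98 mm above the table.
- stay_tab (a point): Grip point of the stay: a steel bar 10 mm square, lying level over the open drawer, 95 mm from pivot to tip. Near the tip stands a flat tab 10 mm thick (along y), 26 long, 41 high above the bar, clear on both sides; this point in it is 78 mm along the bar from the pivot, 30 above the bar's middle, 16 below the tab's top. Axes as the chest's at first; they turn with the stay.
- stay (a joint): Angle of the stay, rad: 0 lying level and blocking the drawer, growing as its tip swings up and back about the pivot (an axis along the chest's y), 1.45 at its stop. At 1.0 or more the drawer passes under it. Stiff pivot: it stays where it is left; about 1 to 2 N at the tab moves it.
- drawer_front (a point): Point on the drawer's flat upright front face, mid-width on its white card, 55 mm above the table. Face 220 mm wide, 8 to 86 mm above the table. x points into the chest (closing), y left, z up. 80 mm to the left a steel lug 30 mm wide stands on the front up to 108 mm above the table; the lowered stay's tip stops it.
- drawer (a joint): Travel of the drawer, m: 0 fully shut, growing as it comes out towards the robot (0.115 at most). It starts 0.09 to 0.105 out; with the stay down it goes in no farther than about 0.08. It takes about 2 N to slide and stays where it is left.
- latch (a joint): Angle of the lid latch, rad: 0 lying down. A bar with a tab like the stay's, but on the right of the chest's roof and lying back over the lid. To be left down.

How it is judged:
On the way, in this order (a step that is already met when the one before it is completed fails the run):
1. the stay is lifted clear while the drawer is still out (value of joint stay above 0.9 rad and value of joint drawer above 0.07 m), for 0.2 s.
2. the drawer is pushed shut (value of joint drawer below 0.01 m), for 0.2 s.
At the end, for the whole second after the job is handed in: The drawer is shut to within 10 mm, the stay stands raised by more than 0.8 rad (about 45 degrees) and the lid latch is still down (under 0.3 rad) (value of joint drawer below 0.01 m and value of joint stay above 0.8 rad and value of joint latch below 0.3 rad); the robot touches nothing.
It fails at once if the lid latch is lifted (value of joint latch above 0.3 rad).
It fails at once if the drawer is slammed (faster than 0.5 m/s) (velocity of joint drawer below -0.5 m/s).
It also fails if it takes over 45 s, if anything falls off the work surface, if the arm or the gripper's body presses on something with over 40 N, if the wrist force passes 120 N, or if a joint passes its speed limit or range.

### The arm

A 6-joint arm with a two-finger parallel gripper is mounted at the origin on the work surface. World frame = base frame: x ahead of the robot, y to its left, z up, the work surface at z = 0. Lengths are in m, angles in rad, forces in N, time in s.
With the tool pointing down it reaches from about 0.25 to 0.725 m from the base axis. Payload 4 kg.
Tool frame: the origin (TCP) lies on the centre line of the jaws, within the pads' length; the fingertips stand 11 mm ahead of it and the grasp point (between the pads) lies 8 mm behind it; z points along the fingers, x is the direction in which the jaws open and shut, and the axes are right-handed (so a half turn about z gives the same grasp; the last joint's range is limited). The gripper opens to 85 mm and grips with 20 to 120 N. Pads are 22 mm wide; open, the fingers measure 114 mm over their backs; the gripper's body (76 mm by 85 mm) begins 54 mm behind the grasp point. The pads swing forward as they close: fully open they stand 13 mm farther back than shut.
Start: joints at [-1.209, 0.241, 0.005, 1.335, 0, 1.571], TCP at [0.177, -0.468, 0.242] pointing down, gripper open.
Joint ranges: [-2.72, 2.72], [-1.05, 1.87], [-1.09, 1.28], [-1.99, 2.15], [-1.42, 1.44], [-3.14, 3.14]. Speed limits (rad/s): [2.79, 2.79, 3.14, 3.14, 3.14, 3.14].

### API

Orientations are given as a unit quaternion [x, y, z, w].
In Python, from workcell import bot, viewer, order gives the robot as it stands. The module is installed in compiled form; this text tells all that it offers.
- The arm moves only by the tool send_rows, never from a script. Its argument "increments" is a list that holds one entry, the list of rows, each a list of 4 numbers: the shift along the tool's x, y, z in m, then the turn about the tool's z in degrees. A call has exactly 8 rows; each row shifts and turns the pose as measured when the row begins, along the tool's axes as they then stand; what a row does not reach is not made up. A row lasts 1/10 s, in which the tool goes at most 50 mm and 8.59 degrees, less where a joint would pass 70% of its speed; a pose out of reach is approached as far as the arm can. A call is refused whole if a number of a shift passes 0.05 or a number of a turn 8.59, either way. A call with a gripper value outside its range is refused whole. "hand" is the closure, from -1 (fully open) to 1 (shut), so that 0 is half open, set as the call begins (left out, the last holds). The fingers move at their own pace and stop on an object; the grip force is fixed at half the most. Time passes only in rows, so rows that do not move let the fingers close, or fill a call up. It gives the time, the measured TCP pose, the force and the opening at its end, in the units of the state.
- bot.get_obs(): the state, without advancing time (a new reading comes with each control period).
- viewer.camera(name): name is "scene" or "top" or "wrist"; returns a dict with "image" (384x512x3 uint8, red, green, blue), "range_z" (384x512 float32, m along the optical axis (not along the pixel's ray), 0 where there is no reading), "camera_matrix" (3x3 intrinsics, pixels), "eye" and "rotation" of the camera in the world. Camera axes: x right, y down, z forward; pixel columns grow to the right and rows downward; lengths in m; the calibration is good to about 2 mm. A picture is of the moment at which its call begins.
- order.job_done(): hands the job in, once; it reports no verdict.
The state is a dict: "clock": time; "joint_pos": joint angles; "joint_vel": joint speeds; "tau": joint torques, N m; "eef_pos": TCP position; "tool_rot": TCP orientation; "ft_force": force on the tool from outside, world axes, zero at the start; "ft_torque": the same for the moment, N m; "grip_width": finger opening in m.
Only numpy, scipy, OpenCV 4.12 (cv2) and the standard library are available. Lean on these libraries where they do the work, as an engineer would, in place of code of your own. Each camera call takes 0.05 s, during which the arm holds its last target.

## Working session

There is one attempt and no reset: what is moved stays moved. The work goes in short steps, Python scripts to look and compute and a tool call to move; the robot and the scene stay as the last step left them, time stands still between calls to the robot, and variables do not carry over. Pictures are saved under pics/ and viewed, and the job is handed in when it is done.

Besides the shell and the picture viewer there is one more tool, called after ">>>" as name(argument=value, ...), one argument or row to a line, values as JSON. send_rows: Moves the arm, as the interface text tells. Its arguments: {"type":"object","properties":{"increments":{"type":"array","items":{"type":"array","items":{"type":"array","items":{"type":"number"}}}},"hand":{"type":"number"}},"required":["increments"]}

```bash
mkdir -p pics; cat > h.py <<'E'
import numpy as np, cv2
from workcell import bot, viewer, order
def snap(name, fn):
    c=viewer.camera(name); cv2.imwrite(fn, c["image"][:,:,::-1]); np.savez(fn[:-4]+".npz", **{k:np.array(v) for k,v in c.items()}); return c
def pt(c,u,v):
    z=float(c["range_z"][v,u]); K=np.array(c["camera_matrix"]); 
    p=np.linalg.inv(K)@np.array([u,v,1.0])*z
    return np.array(c["rotation"])@p+np.array(c["eye"])
E
python3 - <<'E'
from h import *
for n in ["scene","top","wrist"]:
    c=snap(n,f"pics/{n}0.png"); print(n,np.round(c["eye"],3),np.shape(c["rotation"]),c["camera_matrix"][0][0])
o=bot.get_obs(); print({k:np.round(v,3) for k,v in o.items()})
E
```

```text
scene [0.977 0.631 0.642] (4,) 474.563232462309
top [0.532 0.046 0.745] (4,) 376.15470047368814
wrist [ 0.243 -0.442  0.372] (4,) 289.629321223531
{'clock': np.float64(0.15), 'joint_pos': array([-1.209,  0.241,  0.004,  1.335,  0.   ,  1.571]), 'joint_vel': array([-0.001, -0.002,  0.004,  0.   ,  0.   ,  0.   ]), 'tau': array([-0.0000e+00, -3.7264e+01,  2.5264e+01,  1.2000e-02, -0.0000e+00,
        0.0000e+00]), 'eef_pos': array([ 0.177, -0.467,  0.242]), 'tool_rot': array([ 0.823, -0.568, -0.001, -0.   ]), 'ft_force': array([-0.419, -0.06 , -0.532]), 'ft_torque': array([ 0.02 , -0.084,  0.022]), 'grip_width': np.float64(0.085)}
```

View pics/scene0.png

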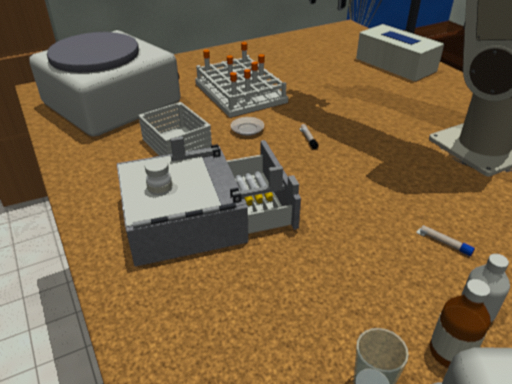

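View pics/top0.png

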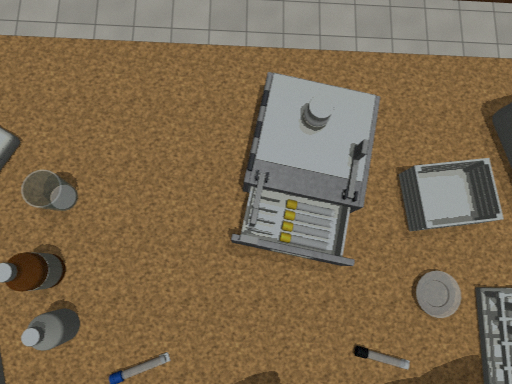

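View pics/wrist0.png

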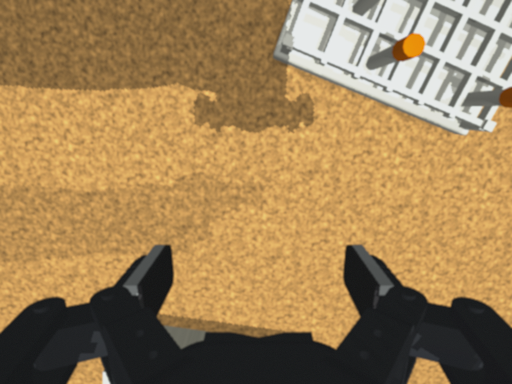

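```bash
cat >> h.py <<'E'
from scipy.spatial.transform import Rotation as R
def load(fn): return dict(np.load(fn))
def pt(c,u,v,z=None):
    z=float(c["range_z"][int(round(v)),int(round(u))]) if z is None else z
    p=np.linalg.inv(np.array(c["camera_matrix"]))@np.array([u,v,1.0])*z
    return R.from_quat(c["rotation"]).as_matrix()@p+np.array(c["eye"])
def atz(c,u,v,h):
    d=R.from_quat(c["rotation"]).as_matrix()@np.linalg.inv(np.array(c["camera_matrix"]))@np.array([u,v,1.0]); e=np.array(c["eye"]); return e+d*(h-e[2])/d[2]
def proj(c,p):
    q=R.from_quat(c["rotation"]).as_matrix().T@(np.array(p)-c["eye"]); q=np.array(c["camera_matrix"])@q; return q[:2]/q[2]
def tri(c1,p1,c2,p2):
    A=[];b=[]
    for c,p in((c1,p1),(c2,p2)):
        d=R.from_quat(c["rotation"]).as_matrix()@np.linalg.inv(np.array(c["camera_matrix"]))@np.array([p[0],p[1],1.0]); d/=np.linalg.norm(d)
        P=np.eye(3)-np.outer(d,d); A.append(P); b.append(P@c["eye"])
    x,*_=np.linalg.lstsq(np.vstack(A),np.hstack(b),rcond=None); return x, np.linalg.norm(np.vstack(A)@x-np.hstack(b))
def crop(fn,x0,y0,w,h,s,out):
    im=cv2.imread(fn)[y0:y0+h,x0:x0+w]; cv2.imwrite(out,cv2.resize(im,None,fx=s,fy=s,interpolation=cv2.INTER_CUBIC))
E
python3 - <<'E'
from h import *
crop("pics/top0.png",225,65,160,205,2.9,"pics/top0c.png")
crop("pics/scene0.png",110,125,200,140,4,"pics/scene0c.png")
c=load("pics/top0.npz"); print(c["rotation"], R.from_quat(c["rotation"]).as_matrix().round(3))
for u,v in [(270,75),(376,95),(362,203),(248,188),(300,120),(300,180),(295,245),(234,238),(352,262)]: print(u,v,pt(c,u,v).round(4))
E
```

```text
[ 0.71148535 -0.69603394  0.08371016 -0.0481451 ] [[ 0.017 -0.982  0.186]
 [-0.998 -0.026 -0.048]
 [ 0.052 -0.185 -0.981]]
270 75 [ 0.8837 -0.014   0.09  ]
376 95 [ 0.8947 -0.2519  0.0018]
362 203 [ 0.6428 -0.1814  0.0906]
248 188 [0.6816 0.0205 0.0065]
300 120 [ 0.7954 -0.0703  0.0915]
300 180 [ 0.6819 -0.0698  0.0903]
295 245 [ 0.5698 -0.0729  0.0128]
234 238 [0.5761 0.0459 0.0847]
352 262 [ 0.5385 -0.1618  0.0844]
```

View pics/top0c.png

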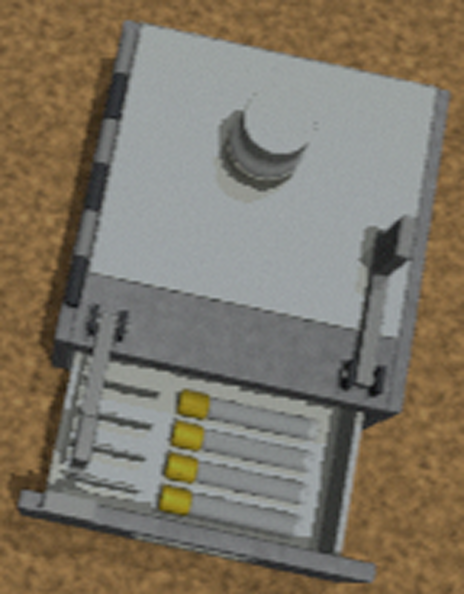

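View pics/scene0c.png

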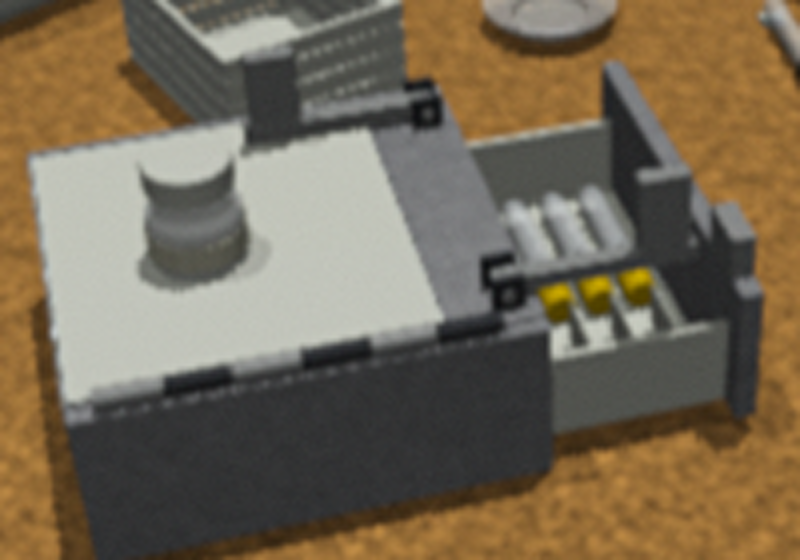

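```bash
python3 - <<'E'
from h import *
c=load("pics/top0.npz"); s=load("pics/scene0.npz")
f=lambda x,y:(225+(x-1)/2.9,65+(y-1)/2.9)
P={n:atz(c,*f(x,y),0.09) for n,x,y in [("FL",56,352),("FR",398,412),("BR",450,92),("BL",126,22)]}
for n in P: print(n,P[n].round(4))
L=np.array([P[k] for k in("FL","FR","BR","BL")])[:,:2]
M=np.array([[-.11,.11],[-.11,-.11],[.11,-.11],[.11,.11]])
ctr=L.mean(0); H=M.T@(L-ctr); yaw=np.arctan2(H[0,1]-H[1,0],H[0,0]+H[1,1]); print("ctr",ctr,"yaw",np.degrees(yaw))
Rz=np.array([[np.cos(yaw),-np.sin(yaw)],[np.sin(yaw),np.cos(yaw)]]); print("resid",(L-ctr-M@Rz.T).round(4))
# drawer front top edge
for x,y in [(20,510),(372,580),(22,492),(376,566)]: 
    w=atz(c,*f(x,y),0.086); print("front", w.round(4), (Rz.T@(w[:2]-ctr)).round(4))
# tab top via both views
g=lambda x,y:(110+(x-1.5)/4,125+(y-1.5)/4)
tabT=f(79,462)
def W(l): return np.r_[ctr+Rz@np.array(l[:2]),l[2]]
piv=np.array([-.095,.08,.098])
for n,l in [("pivot",piv),("grip",piv+[-.078,0,.03]),("tabtop near",piv+[-.091,0,.046]),("tabtop far",piv+[-.065,0,.046])]:
    a=proj(c,W(l)); b=proj(s,W(l)); print(n,W(l).round(4),"crop top",((a-[225,65])*2.9).round(),"crop scene",((b-[110,125])*4).round())
# depth on tab in scene
for x,y in [(660,190),(660,210),(650,185),(675,180),(735,225)]:
    u,v=g(x,y); w=pt(s,u,v); print(x,y,w.round(4),(Rz.T@(w[:2]-ctr)).round(4))
E
```

```text
FL [0.6681 0.0306 0.09  ]
FR [ 0.6362 -0.1812  0.09  ]
BR [ 0.8492 -0.2238  0.09  ]
BL [ 0.8892 -0.0103  0.09  ]
ctr [ 0.76065983 -0.0961528 ] yaw -10.255295161934816
resid [[-0.0039 -0.001 ]
 [ 0.0033  0.0036]
 [-0.0001  0.0002]
 [ 0.0007 -0.0028]]
front [0.5716 0.05   0.086 ] [-0.2121  0.1102]
front [ 0.534  -0.1628  0.086 ] [-0.2112 -0.106 ]
front [0.5824 0.0491 0.086 ] [-0.2013  0.1112]
front [ 0.5423 -0.1655  0.086 ] [-0.2025 -0.1071]
pivot [ 6.814e-01 -5.000e-04  9.800e-02] crop top [107. 328.] crop scene [509. 281.]
grip [0.6047 0.0134 0.128 ] crop top [ 85. 447.] crop scene [668. 198.]
tabtop near [0.5919 0.0157 0.144 ] crop top [ 82. 467.] crop scene [696. 165.]
tabtop far [0.6175 0.0111 0.144 ] crop top [ 91. 421.] crop scene [642. 175.]
660 190 [0.6114 0.0157 0.1371] [-0.1668  0.0835]
660 210 [0.6125 0.018  0.1276] [-0.1661  0.0859]
650 185 [0.6177 0.0172 0.1429] [-0.1609  0.0861]
675 180 [0.6049 0.0179 0.1419] [-0.1736  0.0845]
735 225 [0.5751 0.0247 0.1103] [-0.2041  0.0859]
```

>>> send_rows(
  increments=[
    [[0,0,0,-8.5],[0,0,0,-8.5],[0,0,0,-8.5],[0,0,0,-8.5],[0,0,0,-8.5],[0,0,0,-8.5],[0,0,0,-8.5],[0,0,0,-8.5]],
  ],
)

```text
clock: 0.95
eef_pos: [0.176, -0.4651, 0.2383]
tool_rot: [1.0, -0.002, -0.002, -0.004]
ft_force: [-0.3, 0.2, -0.1]
grip_width: 0.0856
```

```bash
cat >> h.py <<'E'
CTR=np.array([0.76066,-0.09615]); YAW=np.radians(-10.26)
def W(l):
    c,s=np.cos(YAW),np.sin(YAW); return np.array([CTR[0]+c*l[0]-s*l[1],CTR[1]+s*l[0]+c*l[1],l[2]])
def L(w):
    c,s=np.cos(YAW),np.sin(YAW); d=np.array(w[:2])-CTR; return np.array([c*d[0]+s*d[1],-s*d[0]+c*d[1],w[2]])
def st(goal=None):
    o=bot.get_obs(); M=R.from_quat(o["tool_rot"]).as_matrix()
    print("t",round(float(o["clock"]),2),"j",np.degrees(o["joint_pos"]).round(1),"p",np.round(o["eef_pos"],4),"chest",L(o["eef_pos"]).round(4),"toolx yaw",np.degrees(np.arctan2(M[1,0],M[0,0])).round(1),"F",np.round(o["ft_force"],1),"w",round(float(o["grip_width"]),4))
    if goal is not None: print("tool shift", (M.T@(np.array(goal)-o["eef_pos"])).round(4))
    return o
E
python3 -c "
from h import *
st(W([-.173,.08,.25]))"
```

```text
t 0.95 j [-69.3  14.   -0.1  76.5  -0.   21. ] p [ 0.176  -0.4651  0.2383] chest [-0.5096 -0.4672  0.2383] toolx yaw -0.3 F [-0.3  0.2 -0.1] w 0.0856
tool shift [ 0.4265 -0.4805 -0.009 ]
```

>>> send_rows(
  increments=[
    [[0.033,-0.037,-0.002,0],[0.033,-0.037,-0.002,0],[0.033,-0.037,-0.002,0],[0.033,-0.037,-0.002,0],[0.033,-0.037,-0.002,0],[0.033,-0.037,-0.002,0],[0.033,-0.037,-0.002,0],[0.033,-0.037,-0.002,0]],
  ],
)

```text
clock: 1.75
eef_pos: [0.4422, -0.1698, 0.2532]
tool_rot: [1.0, -0.009, -0.003, -0.005]
ft_force: [0.9, -1.1, 0.2]
grip_width: 0.0853
```

>>> send_rows(
  increments=[
    [[0,0,0,-8.5],[0,0,0,-8.5],[0,0,0,-8.5],[0,0,0,-8.5],[0,0,0,-8.5],[0,0,0,-8.5],[0,0,0,-8.5],[0,0,0,-8.5]],
  ],
)

```text
clock: 2.55
eef_pos: [0.4459, -0.1612, 0.2501]
tool_rot: [0.829, 0.559, -0.001, -0.008]
ft_force: [0.9, -0.6, 0.1]
grip_width: 0.0852
```

```bash
python3 -c "
from h import *
st(W([-.173,.08,.25]))"
```

```text
t 2.55 j [-20.2  11.3  -1.7  77.8   0.5   1.8] p [ 0.4459 -0.1612  0.2501] chest [-0.2981 -0.1201  0.2501] toolx yaw 68.0 F [ 0.9 -0.6  0.1] w 0.0852
tool shift [0.2213 0.0819 0.0007]
```

>>> send_rows(
  increments=[
    [[0,0,0,-4],[0,0,0,-4],[0,0,0,-3.7],[0.04,0.022,0,0],[0.04,0.022,0,0],[0.04,0.022,0,0],[0.04,0.022,0,0],[0.04,0.022,0,0]],
  ],
)

```text
clock: 3.35
eef_pos: [0.5888, 0.0172, 0.2483]
tool_rot: [0.768, 0.64, -0.002, -0.009]
ft_force: [1.0, -1.2, 0.3]
grip_width: 0.0855
```

```bash
python3 -c "
from h import *
st(W([-.173,.08,.25]))
c=snap('wrist','pics/w1.png');snap('top','pics/t1.png');print(c['eye'])
st(W([-.173,.08,.25]))
"
```

```text
t 3.35 j [ 1.3 24.7 16.7 82.9  0.7 11.7] p [0.5888 0.0172 0.2483] chest [-0.1893  0.081   0.2483] toolx yaw 79.6 F [ 1.  -1.2  0.3] w 0.0855
tool shift [-0.0009  0.0163 -0.002 ]
[0.51878352 0.02806475 0.38003201]
t 3.45 j [ 1.6 25.  16.9 82.8  0.8 11.6] p [0.5905 0.0205 0.2466] chest [-0.1883  0.0844  0.2466] toolx yaw 80.0 F [ 0.4  0.3 -0.6] w 0.0852
tool shift [-0.0045  0.0152 -0.0037]
```

View pics/w1.png

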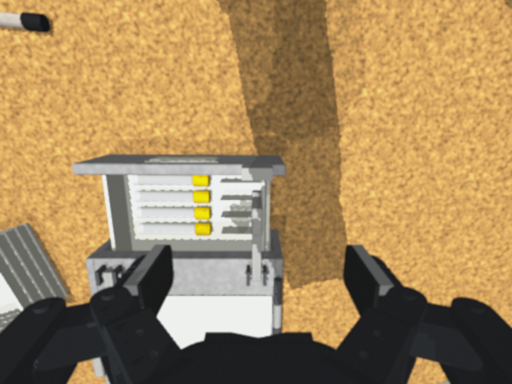

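```bash
python3 -c "
from h import *
crop('pics/w1.png',215,145,80,145,4,'pics/w1c.png')
c=load('pics/w1.npz');t=load('pics/t1.npz')
for l in ([-.095,.08,.098],[-.173,.08,.128],[-.186,.08,.144],[-.16,.08,.144]):
    print(l,((proj(c,W(l))-[215,145])*4).round(), proj(t,W(l)).round(1))
crop('pics/t1.png',225,165,100,100,5,'pics/t1c.png')
"
```

```text
[-0.095, 0.08, 0.098] [168. 511.] [261.9 178.2]
[-0.173, 0.08, 0.128] [168. 277.] [254.3 219.3]
[-0.186, 0.08, 0.144] [168. 243.] [253.2 226. ]
[-0.16, 0.08, 0.144] [168. 357.] [256.4 210.3]
```

View pics/w1c.png

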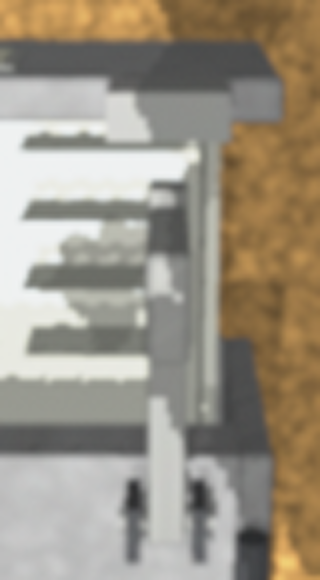

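View pics/t1c.png

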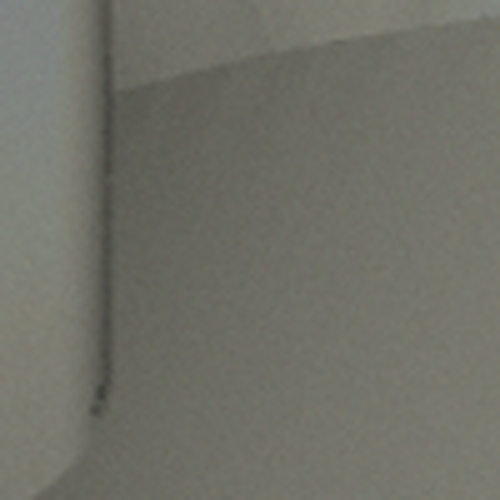

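```bash
python3 -c "
from h import *
c=load('pics/w1.npz');s=load('pics/scene0.npz')
for a,b in [((186,360),(637,176)),((186,254),(690,165))]:
    x,r=tri(c,(215+(a[0]-1.5)/4,145+(a[1]-1.5)/4),s,(110+(b[0]-1.5)/4,125+(b[1]-1.5)/4)); print(x.round(4),L(x).round(4),r)
    
for u,v in [(257,212),(257,225),(257,232)]: w=pt(c,u,v); print(w.round(4),L(w).round(4))
st(W([-.174,.08,.12]))
"
```

```text
[0.6199 0.0131 0.145 ] [-0.1579  0.0824  0.145 ] 0.0030672723943662864
[0.5951 0.0177 0.1462] [-0.1832  0.0826  0.1462] 0.002371911936080365
[0.5975 0.0146 0.1433] [-0.1802  0.0799  0.1433]
[0.6094 0.0124 0.143 ] [-0.1682  0.0799  0.143 ]
[0.6159 0.0113 0.143 ] [-0.1616  0.0799  0.143 ]
t 3.45 j [ 1.6 25.  16.9 82.8  0.8 11.6] p [0.5905 0.0205 0.2466] chest [-0.1883  0.0844  0.2466] toolx yaw 80.0 F [ 0.4  0.3 -0.6] w 0.0852
tool shift [-0.0058  0.0165  0.1263]
```

>>> send_rows(
  increments=[
    [[-0.003,0.01,0,0],[-0.002,0.008,0.005,0],[0,0,0.015,0],[0,0,0.015,0],[0,0,0.015,0],[0,0,0.015,0],[0,0,0.015,0],[0,0,0,0]],
  ],
)

```text
clock: 4.25
eef_pos: [0.6036, 0.0098, 0.1587]
tool_rot: [0.767, 0.642, -0.005, -0.012]
ft_force: [0.8, 0.4, -0.9]
grip_width: 0.0854
```

```bash
python3 -c "
from h import *
st(W([-.171,.08,.121]))
"
```

```text
t 4.25 j [ 0.6 29.1 10.3 72.5  0.7 10.7] p [0.6036 0.0098 0.1587] chest [-0.1734  0.0762  0.1587] toolx yaw 79.9 F [ 0.8  0.4 -0.9] w 0.0854
tool shift [0.0035 0.0034 0.0376]
```

>>> send_rows(
  increments=[
    [[0.003,0.003,0.01,0],[0,0,0.01,0],[0,0,0.01,0],[0,0,0.006,0],[0,0,0,0],[0,0,0,0],[0,0,0,0],[0,0,0,0]],
  ],
)

```text
clock: 5.05
eef_pos: [0.6073, 0.0116, 0.1216]
tool_rot: [0.767, 0.641, -0.004, -0.011]
ft_force: [1.2, 0.4, -0.3]
grip_width: 0.0849
```

```bash
python3 -c "
from h import *
st(W([-.171,.08,.121]))
snap('scene','pics/s2.png'); crop('pics/s2.png',150,70,200,150,4,'pics/s2c.png')
"
```

```text
t 5.05 j [ 0.8 30.9  7.5 67.8  0.7 11. ] p [0.6073 0.0116 0.1216] chest [-0.1701  0.0787  0.1216] toolx yaw 79.8 F [ 1.2  0.4 -0.3] w 0.0849
tool shift [ 0.0013 -0.0009  0.0006]
```

View pics/s2c.png

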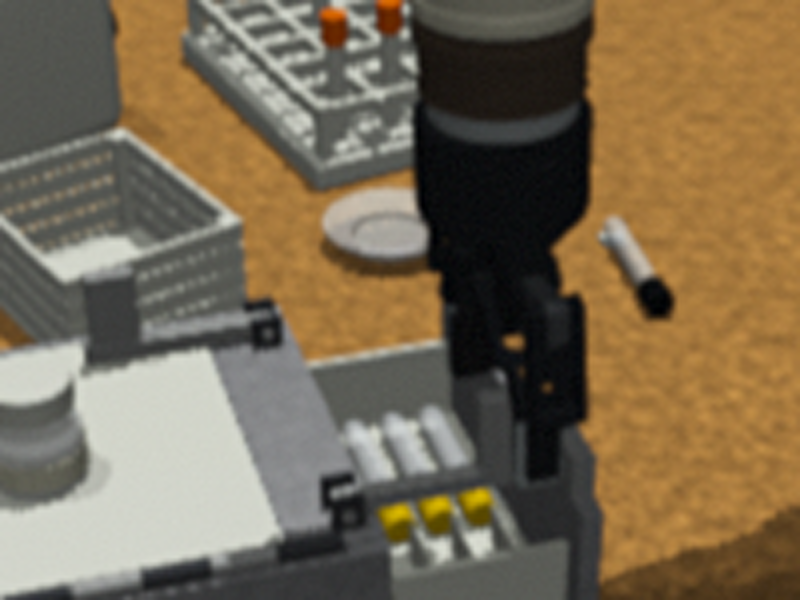

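>>> send_rows(
  increments=[
    [[0,0,0,0],[0,0,0,0],[0,0,0,0],[0,0,0,0],[0,0,0,0],[0,0,0,0],[0,0,0,0],[0,0,0,0]],
  ],
  hand=1,
)

```text
clock: 5.9
eef_pos: [0.6082, 0.0131, 0.1229]
tool_rot: [0.767, 0.641, -0.003, -0.011]
ft_force: [-0.5, 2.1, 1.0]
grip_width: 0.0091
```

```bash
python3 -c "
from h import *
st()
P=np.array([-.095,-.0,.098]); g=np.array([-.078,.03])
for th in np.arange(0,1.45,.15):
    r=np.array([-g[0]*0+g[0]*np.cos(th)+g[1]*np.sin(th), -g[0]*np.sin(th)+g[1]*np.cos(th)]); print(round(th,2),r.round(4))
"
```

```text
t 5.9 j [ 0.9 30.9  7.6 67.8  0.8 11.1] p [0.6082 0.0131 0.1229] chest [-0.1695  0.0804  0.1229] toolx yaw 79.8 F [-0.5  2.1  1. ] w 0.0091
0.0 [-0.078  0.03 ]
0.15 [-0.0726  0.0413]
0.3 [-0.0657  0.0517]
0.45 [-0.0572  0.0609]
0.6 [-0.0474  0.0688]
0.75 [-0.0366  0.0751]
0.9 [-0.025   0.0797]
1.05 [-0.0128  0.0826]
1.2 [-0.0003  0.0836]
1.35 [0.0122 0.0827]
```

>>> send_rows(
  increments=[
    [[0,0.0025,-0.006,0],[0,0.003,-0.0055,0],[0,0.003,-0.0055,0],[0,0.0035,-0.005,0],[0,0.004,-0.005,0],[0,0.0045,-0.0045,0],[0,0.005,-0.004,0],[0,0.005,-0.004,0]],
  ],
)

```text
clock: 6.7
eef_pos: [0.6295, 0.0091, 0.1538]
tool_rot: [0.767, 0.641, -0.014, -0.024]
ft_force: [-3.2, 4.6, -8.8]
grip_width: 0.0093
```

```bash
cat >> h.py <<'E'
def stay(o):
    M=R.from_quat(o["tool_rot"]).as_matrix(); g=L(np.array(o["eef_pos"])-0.008*M[:,2]); r=np.array([g[0]+.0935,g[2]-.098]); 
    print("r",np.hypot(*r).round(4),"theta",(np.arctan2(r[1],-r[0])-np.arctan2(.03,.078)).round(3))
E
python3 -c "
from h import *
o=st();stay(o)
"
```

```text
t 6.7 j [ 0.3 33.6 16.9 76.3  1.1 10.5] p [0.6295 0.0091 0.1538] chest [-0.1478  0.0802  0.1538] toolx yaw 79.8 F [-3.2  4.6 -8.8] w 0.0093
r 0.0835 theta 0.503
```

>>> send_rows(
  increments=[
    [[0,0.005,-0.004,0],[0,0.0055,-0.0035,0],[0,0.0055,-0.003,0],[0,0.006,-0.0025,0],[0,0.006,-0.002,0],[0,0.006,-0.002,0],[0,0.006,-0.0015,0],[0,0.006,-0.001,0]],
  ],
)

```text
clock: 7.5
eef_pos: [0.6688, 0.0016, 0.174]
tool_rot: [0.766, 0.641, -0.021, -0.032]
ft_force: [-6.9, 4.9, -5.0]
grip_width: 0.0089
```

```bash
python3 -c "
from h import *
o=st();stay(o)
"
```

```text
t 7.5 j [-0.4 39.  29.4 84.7  1.2  9.7] p [0.6688 0.0016 0.174 ] chest [-0.1078  0.0799  0.174 ] toolx yaw 79.9 F [-6.9  4.9 -5. ] w 0.0089
r 0.0851 theta 1.042
```

Continue to about 1.25.

>>> send_rows(
  increments=[
    [[0,0.006,-0.001,0],[0,0.006,0,0],[0,0.006,0,0],[0,0.004,0,0],[0,0,0,0],[0,0,0,0],[0,0,0,0],[0,0,0,0]],
  ],
)

```text
clock: 8.3
eef_pos: [0.6861, -0.0016, 0.176]
tool_rot: [0.766, 0.642, -0.026, -0.037]
ft_force: [-2.6, 3.9, -7.7]
grip_width: 0.0093
```

```bash
python3 -c "
from h import *
o=st();stay(o)
snap('scene','pics/s3.png'); crop('pics/s3.png',110,70,200,150,4,'pics/s3c.png')
"
```

```text
t 8.3 j [-0.7 42.2 35.4 88.3  1.3  9.3] p [ 0.6861 -0.0016  0.176 ] chest [-0.0902  0.0797  0.176 ] toolx yaw 79.9 F [-2.6  3.9 -7.7] w 0.0093
r 0.086 theta 1.25
```

View pics/s3c.png

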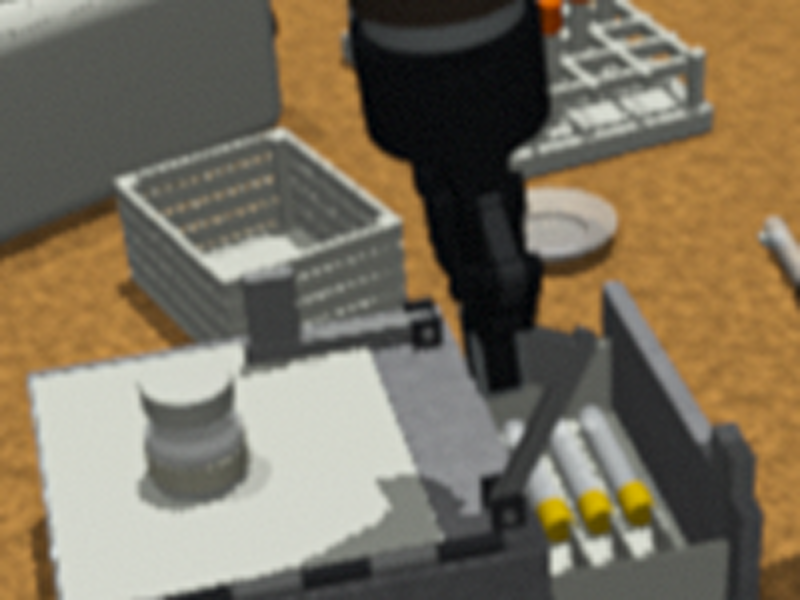

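```bash
python3 -c "
from h import *
s=load('pics/s3.npz')
for th in (.9,1.0,1.1,1.2,1.3):
    a=W([-.0935-.095*np.cos(th),.08,.098+.095*np.sin(th)]); print(th,((proj(s,a)-[110,70])*4).round())
print(((proj(s,W([-.0935,.08,.098]))-[110,70])*4).round())
"
```

```text
0.9 [628. 345.]
1.0 [611. 338.]
1.1 [594. 332.]
1.2 [575. 328.]
1.3 [555. 326.]
[506. 501.]
```

>>> send_rows(
  increments=[
    [[0,0.006,0,0],[0,0.006,0.0005,0],[0,0.004,0.0005,0],[0,0,0,0],[0,0,0,0],[0,0,0,0],[0,0,0,0],[0,0,0,0]],
  ],
)

```text
clock: 9.15
eef_pos: [0.6973, -0.0037, 0.1754]
tool_rot: [0.765, 0.642, -0.029, -0.041]
ft_force: [-3.0, 4.0, -7.9]
grip_width: 0.0089
```

>>> send_rows(
  increments=[
    [[0,0,0,0],[0,0,0,0],[0,0,0,0],[0,0,0,0],[0,0,0,0],[0,0,0,0],[0,0,0,0],[0,0,0,0]],
  ],
  hand=-0.2,
)

```text
clock: 9.95
eef_pos: [0.7054, -0.0079, 0.1871]
tool_rot: [0.766, 0.642, -0.02, -0.029]
ft_force: [-0.3, -0.3, -0.5]
grip_width: 0.0515
```

```bash
python3 -c "
from h import *
o=st();stay(o)
snap('scene','pics/s4.png'); crop('pics/s4.png',110,70,200,150,4,'pics/s4c.png')
"
```

```text
t 9.95 j [-1.1 43.8 40.2 90.3  1.   9. ] p [ 0.7054 -0.0079  0.1871] chest [-0.0701  0.077   0.1871] toolx yaw 79.9 F [-0.3 -0.3 -0.5] w 0.0515
r 0.1 theta 1.445
```

View pics/s4c.png

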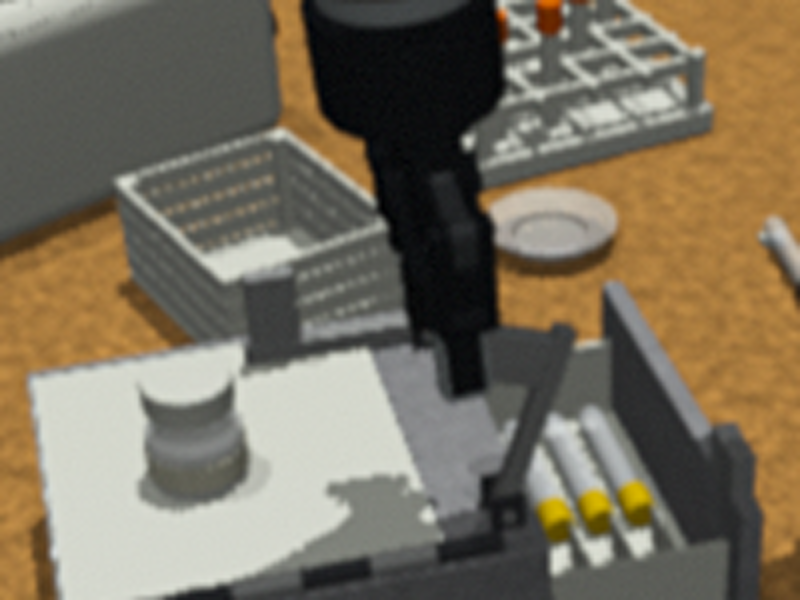

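>>> send_rows(
  increments=[
    [[0.001,0,-0.015,0],[0,-0.002,-0.015,0],[0,-0.005,-0.015,0],[0,-0.005,-0.015,0],[0,-0.01,-0.015,0],[0,-0.02,-0.01,0],[0,-0.03,0,0],[0,-0.04,0,0]],
  ],
)

```text
clock: 10.8
eef_pos: [0.6, 0.0111, 0.2779]
tool_rot: [0.766, 0.642, -0.023, -0.031]
ft_force: [0.3, 0.3, 0.4]
grip_width: 0.0511
```

```bash
python3 -c "
from h import *
o=st(W([-.26,0,.25]));
snap('scene','pics/s5.png'); crop('pics/s5.png',110,70,200,150,4,'pics/s5c.png')
"
```

```text
t 10.8 j [ 0.5 28.9 27.4 92.8  1.1 10.6] p [0.6    0.0111 0.2779] chest [-0.1772  0.0769  0.2779] toolx yaw 79.9 F [0.3 0.3 0.4] w 0.0511
tool shift [-0.0769 -0.0806  0.0338]
```

View pics/s5c.png

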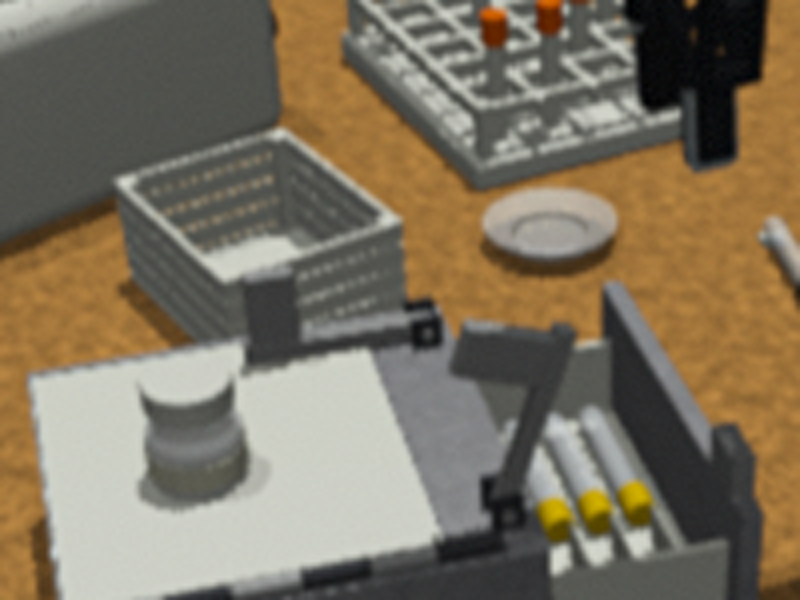

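>>> send_rows(
  increments=[
    [[-0.01,-0.025,0,0],[-0.015,-0.025,0,0],[-0.02,-0.02,0,0],[-0.02,-0.02,0,0],[-0.01,-0.01,0.01,0],[0,0,0.02,0],[0,0,0.02,0],[0,0,0.02,0]],
  ],
  hand=1,
)

```text
clock: 11.65
eef_pos: [0.4618, -0.0435, 0.2197]
tool_rot: [0.765, 0.643, -0.027, -0.034]
ft_force: [-0.2, 0.1, 0.4]
grip_width: -0.0001
```

```bash
python3 -c "
from h import *
o=st(W([-.27,0,.06]));
"
```

```text
t 11.65 j [-5.7 14.2 -2.8 77.9  0.5  4.1] p [ 0.4618 -0.0435  0.2197] chest [-0.3035 -0.0014  0.2197] toolx yaw 80.1 F [-0.2  0.1  0.4] w -0.0001
tool shift [0.0007 0.0472 0.1562]
```

>>> send_rows(
  increments=[
    [[0,0.004,0.02,0],[0,0.004,0.02,0],[0,0.004,0.02,0],[0,0.004,0.02,0],[0,0.004,0.02,0],[0,0.004,0.02,0],[0,0.004,0.015,0],[0,0.002,0.01,0]],
  ],
)

```text
clock: 12.45
eef_pos: [0.4772, -0.0455, 0.0702]
tool_rot: [0.764, 0.643, -0.025, -0.033]
ft_force: [-0.6, 0.5, -0.6]
grip_width: -0.0001
```

```bash
python3 -c "
from h import *
o=st(W([-.24,0,.06]));
snap('scene','pics/s6.png'); c=snap('wrist','pics/w6.png'); 
"
```

```text
t 12.45 j [ -5.8  23.4 -13.9  57.5   0.5   4. ] p [ 0.4772 -0.0455  0.0702] chest [-0.2879 -0.0006  0.0702] toolx yaw 80.2 F [-0.6  0.5 -0.6] w -0.0001
tool shift [0.0002 0.0486 0.0061]
```

View pics/s6.png

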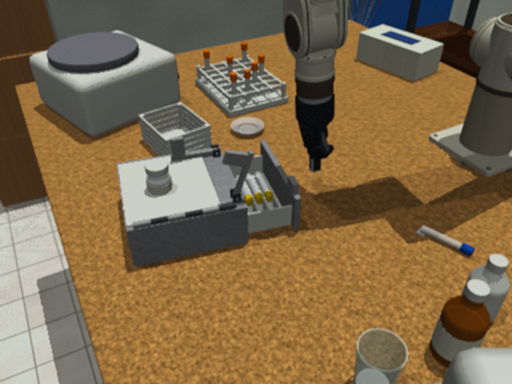

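View pics/w6.png

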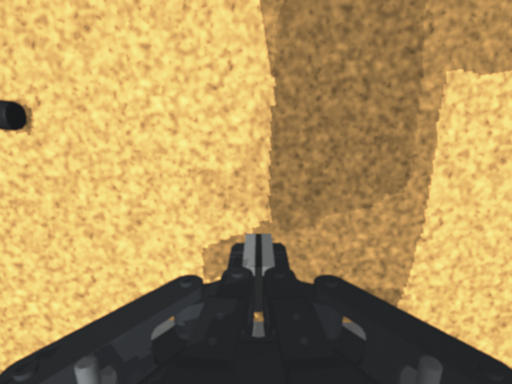

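>>> send_rows(
  increments=[
    [[0,0.008,0.001,0],[0,0.008,0.001,0],[0,0.008,0,0],[0,0.008,0,0],[0,0.008,0,0],[0,0.006,-0.001,0],[0,0.006,-0.001,0],[0,0.006,-0.001,0]],
  ],
)

```text
clock: 13.35
eef_pos: [0.5407, -0.0563, 0.0693]
tool_rot: [0.765, 0.643, -0.024, -0.032]
ft_force: [-1.4, 0.2, -0.3]
grip_width: -0.0
```

```bash
python3 -c "
from h import *
o=st(W([-.13,0,.06]));
"
```

```text
t 13.35 j [-6.2 29.5 -3.8 61.2  0.5  3.6] p [ 0.5407 -0.0563  0.0693] chest [-0.2235  0.      0.0693] toolx yaw 80.2 F [-1.4  0.2 -0.3] w -0.0
tool shift [-0.0007  0.094   0.0019]
```

>>> send_rows(
  increments=[
    [[0,0.007,0,0],[0,0.007,0,0],[0,0.007,0,0],[0,0.007,-0.001,0],[0,0.007,0,0],[0,0.007,-0.001,0],[0,0.007,0,0],[0,0.007,0,0]],
  ],
)

```text
clock: 14.15
eef_pos: [0.5982, -0.0668, 0.0661]
tool_rot: [0.765, 0.643, -0.026, -0.033]
ft_force: [-1.8, 0.2, 1.2]
grip_width: -0.0001
```

```bash
python3 -c "
from h import *
o=st(W([-.13,0,.06]));
snap('scene','pics/s7.png');crop('pics/s7.png',110,70,200,150,4,'pics/s7c.png')
"
```

```text
t 14.15 j [-6.6 35.8  6.9 65.9  0.4  3.2] p [ 0.5982 -0.0668  0.0661] chest [-1.651e-01 -1.000e-04  6.610e-02] toolx yaw 80.1 F [-1.8  0.2  1.2] w -0.0001
tool shift [-0.0002  0.0355  0.0031]
```

View pics/s7c.png

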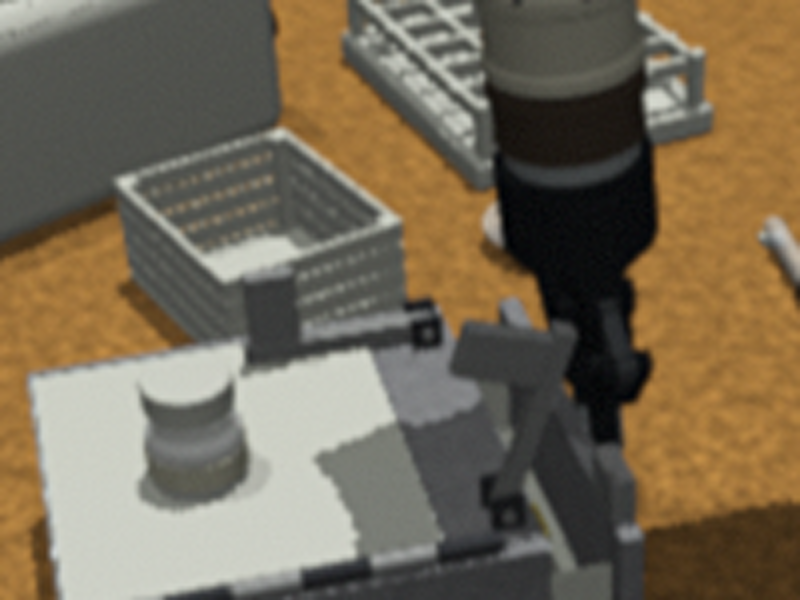

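>>> send_rows(
  increments=[
    [[0,0.005,0,0],[0,0.005,0,0],[0,0.005,0,0],[0,0.005,0,0],[0,0.004,0,0],[0,0.004,0,0],[0,0.003,0,0],[0,0.003,0,0]],
  ],
)

```text
clock: 15.0
eef_pos: [0.631, -0.0724, 0.0638]
tool_rot: [0.764, 0.643, -0.029, -0.036]
ft_force: [-11.9, 1.8, 12.0]
grip_width: 0.0002
```

```bash
python3 -c "
from h import *
o=st(W([-.13,0,.06]));
"
```

```text
t 15.0 j [-6.8 39.8 13.9 69.4  0.5  3.1] p [ 0.631  -0.0724  0.0638] chest [-0.1319  0.0003  0.0638] toolx yaw 80.1 F [-11.9   1.8  12. ] w 0.0002
tool shift [-0.0003  0.0022  0.0036]
```

```bash
python3 -c "
from h import *
snap('scene','pics/s8.png');crop('pics/s8.png',110,70,200,150,4,'pics/s8c.png')
"
```

```text
(no output)
```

View pics/s8c.png

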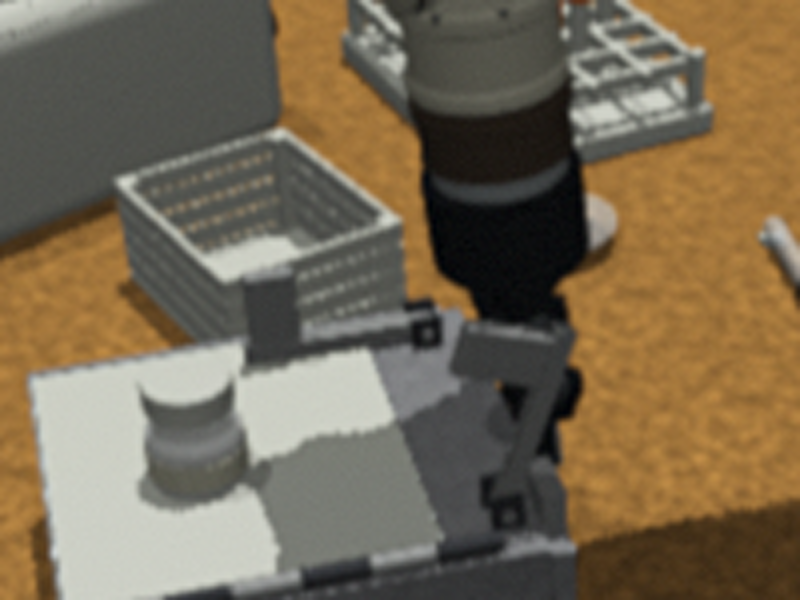

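>>> send_rows(
  increments=[
    [[0,0.003,-0.001,0],[0,0.003,-0.001,0],[0,0.003,-0.001,0],[0,0.003,-0.001,0],[0,0,0,0],[0,0,0,0],[0,0,0,0],[0,0,0,0]],
  ],
)

```text
clock: 15.85
eef_pos: [0.6299, -0.0721, 0.0638]
tool_rot: [0.764, 0.643, -0.039, -0.048]
ft_force: [-2.6, -0.7, 1.4]
grip_width: 0.0001
```

```bash
python3 -c "
from h import *
o=st(W([-.13,0,.06]));
"
```

```text
t 15.85 j [-6.8 41.1 16.2 72.2  0.5  3. ] p [ 0.6299 -0.0721  0.0638] chest [-0.1329  0.0003  0.0638] toolx yaw 80.2 F [-2.6 -0.7  1.4] w 0.0001
tool shift [-0.0004  0.0033  0.0034]
```

>>> send_rows(
  increments=[
    [[0,-0.01,0,0],[0,-0.02,0,0],[0,-0.03,0,0],[0,-0.03,0,0],[0,-0.03,-0.02,0],[0,-0.03,-0.03,0],[0,-0.03,-0.03,0],[0,0,0,0]],
  ],
)

```text
clock: 16.65
eef_pos: [0.4631, -0.043, 0.1657]
tool_rot: [0.764, 0.643, -0.034, -0.044]
ft_force: [1.2, 0.0, 1.4]
grip_width: 0.0003
```

```bash
python3 -c "
from h import *
o=st()
s=snap('scene','pics/s9.png');crop('pics/s9.png',110,70,200,150,4,'pics/s9c.png')
c=snap('top','pics/t9.png');crop('pics/t9.png',225,65,160,205,2.9,'pics/t9c.png')
"
```

```text
t 16.65 j [-5.8 17.5 -6.8 72.   0.7  4. ] p [ 0.4631 -0.043   0.1657] chest [-0.3023 -0.0007  0.1657] toolx yaw 80.2 F [1.2 0.  1.4] w 0.0003
```

View pics/s9c.png

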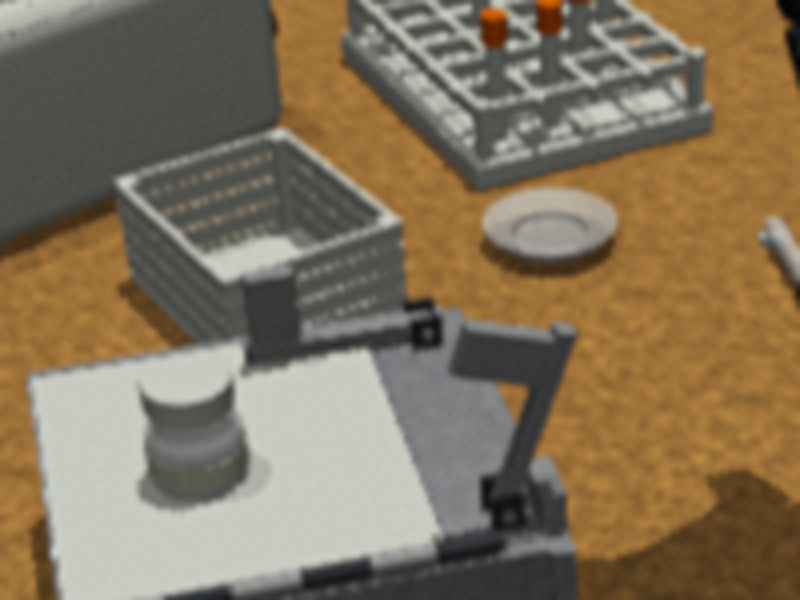

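View pics/t9c.png

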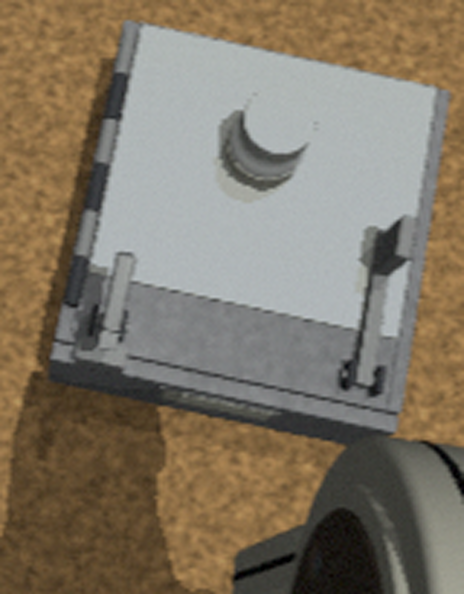

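```bash
python3 -c "
from h import *
crop('pics/t9.png',236,178,130,45,6,'pics/t9d.png')
c=load('pics/t9.npz')
f=lambda x,y:(225+(x-1)/2.9,65+(y-1)/2.9)
for x,y in [(70,345),(390,410),(70,363),(390,430)]: print(x,y,L(atz(c,*f(x,y),.088)).round(4))
"
```

```text
70 345 [-0.1072  0.1007  0.088 ]
390 410 [-0.1067 -0.1014  0.088 ]
70 363 [-0.1183  0.0985  0.088 ]
390 430 [-0.1191 -0.1031  0.088 ]
```

View pics/t9d.png

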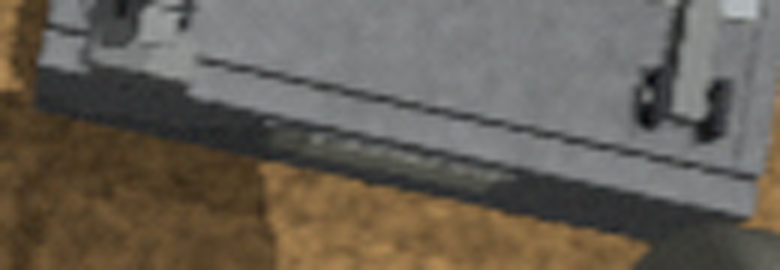

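```bash
python3 -c "
from h import *
st(); print(order.job_done())"
```

```text
t 16.75 j [-5.8 17.9 -6.8 71.8  0.7  4. ] p [ 0.464  -0.0432  0.1625] chest [-0.3013 -0.0007  0.1625] toolx yaw 80.2 F [ 0.8 -0.2 -0.6] w 0.0002
the job is handed in; nothing more can be done
None
```

The stay is up, the drawer is shut and the lid latch is still lying down. I handed the job in at about 17 s of the 45 s allowed; no verdict was reported.

I gripped the stay's tab, swung it up in an arc and released it. Then I pushed the drawer in with closed fingers at about 0.07 m/s until it stopped moving, and backed the arm well clear.

- **Stay:** the last scene picture puts it at about 1.25 rad. While I was gripping it, the estimate from the tool position read somewhat higher than the picture (1.25 against about 1.15), and I trusted the picture.
- **Drawer:** the top view shows the front flush with the chest, with a gap of about 1 mm. The face moved in about 94 mm, which fits its starting position.
- **Latch:** it lies down, unchanged in both the scene and top views.
- **Forces:** the largest wrist force I read was about 17 N, when the drawer reached its stop. I only saw force readings at the end of each move, so brief peaks in between could have been higher.
- **Tool tilt:** the tool had drifted about 5 to 7 degrees off vertical by the end. It did not affect the result.

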